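Set the stock dials of two bangle stands

ROBOT

A 7-joint arm with a two-finger parallel gripper is mounted at the origin on the work surface. World frame = base frame: x ahead of the robot, y to its left, z up, the work surface at z = 0. Lengths are in m, angles in rad, forces in N, time in s.
With the tool pointing down it reaches from about 0.4 to 0.85 m from the base axis. Payload 4.5 kg.
Tool frame: the origin (TCP) lies on the centre line of the jaws, within the pads' length; the fingertips stand 14 mm ahead of it and the grasp point (between the pads) lies 5 mm behind it; y points along the fingers, z is the direction in which the jaws open and shut, and the axes are right-handed (so a half turn about y gives the same grasp; the last joint's range is limited). The gripper opens to 88 mm and grips with 3 to 60 N. Pads are 18 mm wide; open, the fingers measure 123 mm over their backs; the gripper's body (75 mm by 187 mm) begins 45 mm behind the grasp point.
Start: joints at [1.212, 0.689, -0.195, 1.565, 0.157, 0.902, -0.215], TCP at [0.239, -0.577, 0.218] pointing down, gripper open.
Joint ranges: [-3.01, 3.01], [-0.46, 2.08], [-1.47, 1.51], [0.13, 2.56], [-1, 4.14], [0.04, 2.09], [-2.66, 2.66]. Speed limits (rad/s): [2.57, 2.57, 3.14, 3.14, 3.14, 3.14, 3.14].

INTERFACE

Orientations are given as a unit quaternion [x, y, z, w].
In Python, from plant import get_state, imaging, job gives the robot as it stands.
- The arm moves only by the tool send_rows, never from a script. Its argument "motion" is a list that holds one entry, the list of rows, each a list of 7 numbers: the turn, a rotation vector about the tool's x, y, z scaled (see below), then the shift along the tool's x, y, z scaled (see below), then the gripper's target within -1 to 1 (shut at 1, half-way at 0, fully open at -1). In form: [[[rx, ry, rz, tx, ty, tz, gripper], ...]]. A call has exactly 5 rows; each row shifts and turns the commanded pose from where the row before left it, along the tool's axes as they then stand; what a row does not reach is not made up. The controller multiplies each number of a shift by 0.02 m and each number of a turn by 0.08 rad. A row lasts 1/12 s, in which the tool goes at most 41.7 mm and 7.16 degrees, less where a joint would pass 70% of its speed; a pose out of reach is approached as far as the arm can. A call with a number of a shift or a turn outside -1 to 1 is refused whole. A call with a gripper value outside its range is refused whole. The fingers move at their own pace and stop on an object; "force" is the grip in N (left out, the last holds). Time passes only in rows, so rows that do not move let the fingers close, or fill a call up. It gives the time, the measured TCP pose, the force and the opening at its end, in the units of the state.
- get_state(): the state, without advancing time (a new reading comes with each control period).
- imaging.snapshot(name): name is "scene" or "top"; returns a dict with "img" (384x512x3 uint8, red, green, blue), "camera_matrix" (3x3 intrinsics, pixels), "R" (3x3) and "t" (3): a world point X has camera coordinates R X + t. Camera axes: x right, y down, z forward; pixel columns grow to the right and rows downward; lengths in m; the calibration is good to about 2 mm. A picture is of the moment at which its call begins. There is no depth.
- job.finish_job(): hands the job in, once; it reports no verdict.
The state is a dict: "clock": time; "q": joint angles; "qd": joint speeds; "joint_torque": joint torques, N m; "tool_pos": TCP position; "eef_rot": TCP orientation; "contact_force": force on the tool from outside, world axes, zero at the start; "moment": the same for the moment, N m; "opening": opening from 0.0 (shut) to 1.0 (fully open).
Only numpy, scipy, OpenCV 4.12 (cv2) and the standard library are available. Lean on these libraries where they do the work, as an engineer would, in place of code of your own. Each camera call takes 0.05 s, during which the arm holds its last target.

TASK

Each bangle stand has a toothed count dial at its foot: set each dial to the number of bangles on its stand, six for the T-bar and three for the cone, so that the tooth with that many pips has clicked home facing the pointer. Flick the dials round click by click, gently, with a fingertip against the teeth at the edge; do not grip a dial over its middle. Leave everything else where it is and end clear of everything.

Things in the scene. Friction and masses are not known exactly. Their poses are not given: they have to be found in the camera images.
- unit_tbar: Counting unit with the T-bar stand. Fixed board 280 x 150 x 10 mm (x = -80 to +200 mm). Origin on the upright axis of its dial, at table level; x points from the dial to the stand, z up. Under the dial a dark round housing, radius 46 mm, top at 38 mm. Stand 155 mm along +x: steel T-bar 146 mm high, 140 mm wide, six thin bangles hanging on it.
- tbar_dial (a point): Centre of the dial's top face, 56 mm above the table, axes as the unit's. Level aluminium dial 16 mm thick (underside at 40 mm): hub radius 38 mm, eight radial teeth 6 mm wide, tips at 60 mm radius. n pips at a tooth's foot, between two dark lines, mark number n; tooth 1 also bears a dark round stud 12 mm wide. Clicked home, a tooth faces the pointer and gaps are centred 22.5 deg + multiples of 45 deg from it.
- tbar_pointer (a point): Tip of the pointer: dark wedge on a post on the unit's +x side, pointing at the dial; tip 64 mm from the axis, 57 mm high; the post reaches to 91 mm from the axis and is 60 mm high.
- dial_tbar (a joint): Turn of the dial, rad, growing anticlockwise seen from above. Number n faces the pointer at (n-1)*0.785, so a click anticlockwise adds one, clockwise takes one off; stops 0.25 rad beyond 1 and 8. Sprung clicks: about 2 to 3 N at a tooth moves it; past half-way it springs on to the next number and stays. It may have been left caught half-way between two numbers.
- unit_cone: Counting unit with the cone stand. Fixed board 280 x 150 x 10 mm (x = -80 to +200 mm). Origin on the upright axis of its dial, at table level; x points from the dial to the stand, z up. Under the dial a dark round housing, radius 46 mm, top at 38 mm. Stand 155 mm along +x: grey upright cone 135 mm high, three stout bangles 84 mm across stacked round its foot.
- cone_dial (a point): Centre of the dial's top face, 56 mm above the table, axes as the unit's. Level aluminium dial 16 mm thick (underside at 40 mm): hub radius 38 mm, eight radial teeth 6 mm wide, tips at 60 mm radius. n pips at a tooth's foot, between two dark lines, mark number n; tooth 1 also bears a dark round stud 12 mm wide. Clicked home, a tooth faces the pointer and gaps are centred 22.5 deg + multiples of 45 deg from it.
- cone_pointer (a point): Tip of the pointer: dark wedge on a post on the unit's +x side, pointing at the dial; tip 64 mm from the axis, 57 mm high; the post reaches to 91 mm from the axis and is 60 mm high.
- dial_cone (a joint): Turn of the dial, rad, growing anticlockwise seen from above. Number n faces the pointer at (n-1)*0.785, so a click anticlockwise adds one, clockwise takes one off; stops 0.25 rad beyond 1 and 8. Sprung clicks: about 2 to 3 N at a tooth moves it; past half-way it springs on to the next number and stays. It may have been left caught half-way between two numbers.
- ring_box: Blue fabric ring box, 45 x 45 x 36 mm, origin under its centre. Not to be disturbed.
- loose_bangle: Single gold-coloured bangle lying flat, 72 mm across, 10 mm high, origin under its centre. Not to be disturbed.
- loupe: Folding magnifier, a 34 mm dark cylinder 24 mm high with a steel tab, origin under the cylinder's centre. Not to be disturbed.
- screwdriver: Small screwdriver lying flat, 130 mm long. Not to be disturbed.
- jar: Amber glass jar with white cap, 60 mm across, 70 mm high, origin under its centre. Not to be disturbed.
- tin: Flat steel tin, 56 mm across, 22 mm high, origin under its centre. Not to be disturbed.

How it is judged:
By the outcome, as a careful person would: the job done as asked, in the order asked, and still so for the second after the job is handed in, with the robot touching nothing.
It also fails if it takes over 72 s, if anything falls off the work surface, if the arm or the gripper's body presses on something with over 40 N, if the wrist force passes 120 N, or if a joint passes its speed limit or range.

## Working session

There is one attempt and no reset: what is moved stays moved. The work goes in short steps, Python scripts to look and compute and a tool call to move; the robot and the scene stay as the last step left them, time stands still between calls to the robot, and variables do not carry over. Pictures are saved under pics/ and viewed, and the job is handed in when it is done.

Besides the shell and the picture viewer there is one more tool, called after "Call:" by a JSON object that holds its "method" and its "body". send_rows: Moves the arm, as the interface text tells. Its arguments: {"type":"object","properties":{"motion":{"type":"array"},"force":{"type":"number"}},"required":["motion"]}

```bash
mkdir -p pics; ls
python3 - <<'E'
from plant import get_state, imaging
import cv2,pickle
s=get_state();print({k:s[k] for k in ('clock','tool_pos','eef_rot','opening','contact_force')})
for n in('scene','top'):
    d=imaging.snapshot(n);pickle.dump(d,open(f'{n}.pkl','wb'));print(n,d['camera_matrix'],d['R'],d['t'])
    cv2.imwrite(f'pics/{n}0.png',cv2.resize(d['img'][:,:,::-1],(800,600),interpolation=cv2.INTER_CUBIC))
E
```

```text
pics
{'clock': 0.0, 'tool_pos': array([ 0.23890522, -0.5767711 ,  0.21671674]), 'eef_rot': array([-0.13819214,  0.69415534, -0.69286243,  0.13781489]), 'opening': 1.0008386017996598, 'contact_force': array([-1.22806684,  0.56365702,  0.07804644])}
scene [[414.83980185   0.         255.14023734]
 [  0.         414.83980185 191.86153021]
 [  0.           0.           1.        ]] [[-0.07931053  0.99683818  0.0048468 ]
 [ 0.56831725  0.04920999 -0.82133664]
 [-0.81897823 -0.06238613 -0.5704232 ]] [ 0.05420581 -0.25033576  1.57910507]
top [[355.82054918   0.         250.84646954]
 [  0.         355.82054918 191.12269399]
 [  0.           0.           1.        ]] [[-4.50750695e-03 -9.99989550e-01  7.63007358e-04]
 [-9.93248951e-01  4.38867521e-03 -1.15919196e-01]
 [ 1.15914636e-01 -1.28036284e-03 -9.93258354e-01]] [0.01069516 0.50247972 1.02592611]
```

View pics/top0.png

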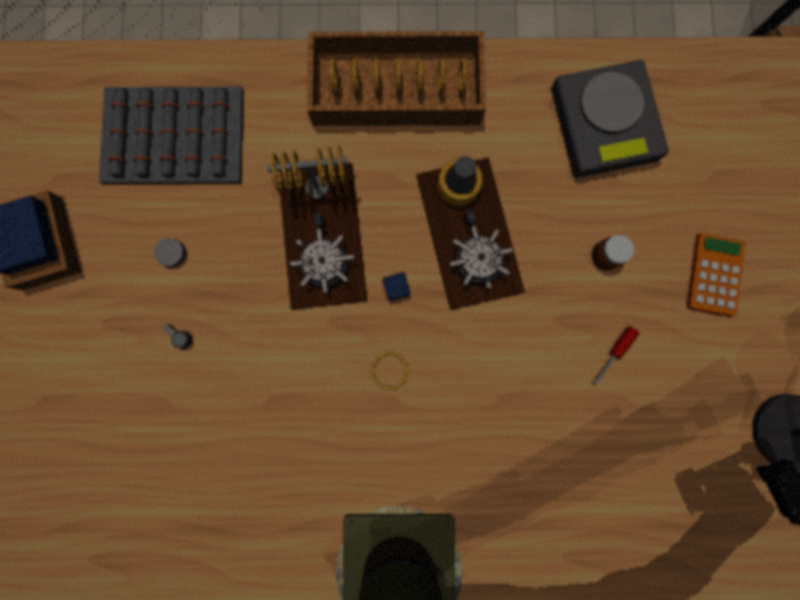

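View pics/scene0.png

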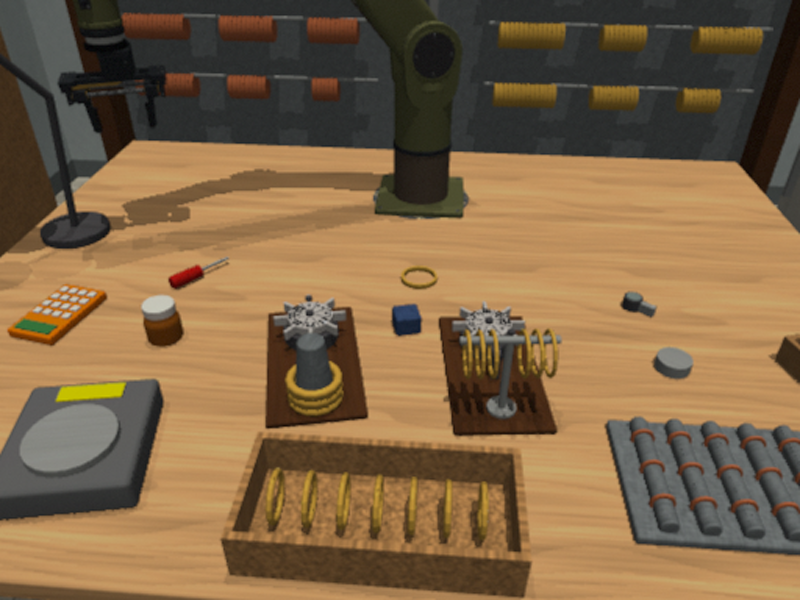

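The top view shows the T-bar dial near (322,262) and the cone dial near (481,257), both in 800x600 pixels. Next I'll rectify each dial's top plane.

```bash
cat > h.py <<'E'
import numpy as np,cv2,pickle
def ray(d,u,v,z):
    K,R,t=d['camera_matrix'],d['R'],d['t']
    c=-R.T@t; r=R.T@np.linalg.inv(K)@np.array([u,v,1.]); return c+r*(z-c[2])/r[2]
def proj(d,X):
    x=d['camera_matrix']@(d['R']@np.asarray(X,float)+d['t']); return x[:2]/x[2]
def rect(d,cx,cy,z,half=0.085,n=560):
    # image: up = +x, left=+y
    w=np.array([[cx+half,cy+half,z],[cx+half,cy-half,z],[cx-half,cy-half,z],[cx-half,cy+half,z]])
    p=np.float32([proj(d,X) for X in w]); q=np.float32([[0,0],[n,0],[n,n],[0,n]])
    return cv2.warpPerspective(d['img'],cv2.getPerspectiveTransform(p,q),(n,n),flags=cv2.INTER_CUBIC)
E
python3 - <<'E'
from h import *
d=pickle.load(open('top.pkl','rb'))
k=512/800
a=ray(d,322*k,262*k,.056);b=ray(d,481*k,257*k,.056);print(a,b)
ims=[]
for c in(a,b):
    im=rect(d,c[0],c[1],.056,.085,400); im=cv2.convertScaleAbs(im,alpha=1.5); ims.append(im)
cv2.imwrite('pics/r0.png',np.hstack(ims)[:,:,::-1])
for n,p in(('box',(397,286,.036)),('bangle',(390,371,.01)),('pt tbar',(319,219,.06)),('pt cone',(470,217,.06))): print(n,ray(d,p[0]*k,p[1]*k,p[2]))
d=pickle.load(open('scene.pkl','rb'))
ims=[cv2.convertScaleAbs(rect(d,c[0],c[1],.056,.085,400),alpha=1.) for c in(a,b)]
cv2.imwrite('pics/r1.png',np.hstack(ims)[:,:,::-1])
E
```

```text
[0.56869378 0.13852292 0.056     ] [ 0.5768643  -0.15802513  0.056     ]
box [ 0.52572721 -0.0011991   0.036     ]
bangle [0.36607418 0.01276054 0.01      ]
pt tbar [0.64970822 0.14446119 0.06      ]
pt cone [ 0.6523283 -0.1385041  0.06     ]
```

View pics/r0.png

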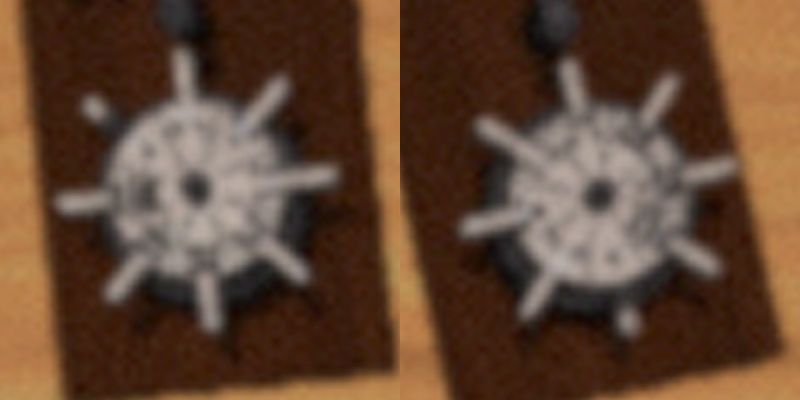

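View pics/r1.png

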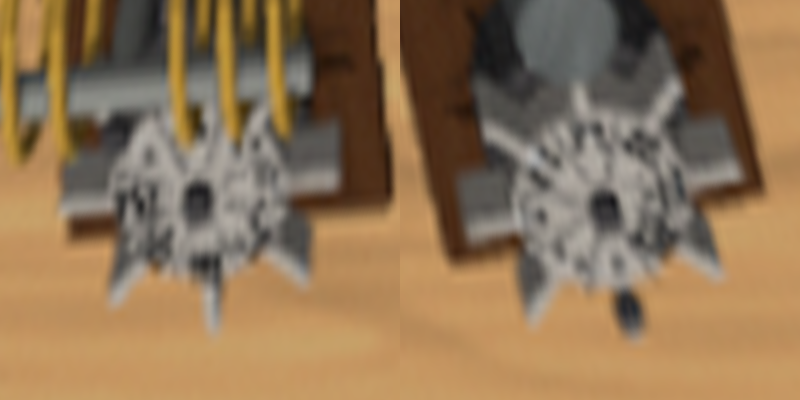

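T-bar: the tooth with the stud is 45° anticlockwise of the pointer, so it reads 2 and needs 4 anticlockwise clicks. Cone: the stud is opposite the pointer, so it reads 5 and needs 2 clockwise clicks. I'll refine the poses by fitting a template.

```bash
cat >> h.py <<'E'
from scipy.optimize import minimize
from scipy.ndimage import map_coordinates
def projN(d,P):
    x=(P@d['R'].T+d['t'])@d['camera_matrix'].T; return x[:,:2]/x[:,2:]
r,a=np.meshgrid(np.arange(.042,.0585,.001),np.deg2rad(np.arange(0,360,1.)),indexing='ij');r=r.ravel();a=a.ravel()
def fit(d,c0,th0,z=.056):
    g=cv2.GaussianBlur(d['img'].min(2).astype(float),(0,0),.6)
    da=(a+np.pi/8)%(np.pi/4)-np.pi/8
    lat=abs(r*np.sin(da)); w=np.where(lat<.003,1.,np.where(lat<.0085,-.55,0.))
    # tip end and hub rims
    def cost(p):
        P=np.c_[p[0]+r*np.cos(a+p[2]),p[1]+r*np.sin(a+p[2]),np.full(r.shape,z)]
        uv=projN(d,P); s=map_coordinates(g,[uv[:,1],uv[:,0]],order=1)
        return -(w*s).sum()/1000
    best=min((minimize(cost,[c0[0]+dx,c0[1]+dy,th0+dt],method='Nelder-Mead',options=dict(initial_simplex=np.array([[c0[0]+dx,c0[1]+dy,th0+dt]]*4)+np.r_[np.zeros((1,3)),np.diag([.003,.003,.06])],xatol=1e-5,fatol=1e-4)) for dx in(-.004,.0,.004) for dy in(-.004,.0,.004) for dt in(-.15,0,.15)),key=lambda m:m.fun)
    return best.x,best.fun
E
python3 - <<'E'
from h import *
from scipy.spatial.transform import Rotation as Ro
print(Ro.from_quat([-0.13819214,  0.69415534, -0.69286243,  0.13781489]).as_matrix().round(3))
d=pickle.load(open('top.pkl','rb'))
g=[]
for n,c,t in(('T',(.574,.1405),.087),('C',(.581,-.158),.26)):
    x,f=fit(d,c,t);print(n,x,np.rad2deg(x[2]),f); g.append(x)
ims=[]
for x in g:
    o=cv2.resize(d['img'],None,fx=8,fy=8,interpolation=cv2.INTER_CUBIC); o=cv2.convertScaleAbs(o,alpha=1.5)
    for k in range(8):
        for R in(.038,.060):
            X=[x[0]+R*np.cos(x[2]+k*np.pi/4),x[1]+R*np.sin(x[2]+k*np.pi/4),.056]
            p=proj(d,X)*8+3.5; cv2.circle(o,tuple(int(v) for v in p),3,(255,0,0),-1)
    for X in([64,0,57],[-80,75,10],[-80,-75,10],[200,-75,10],[200,75,10],[91,0,60],[0,0,56]):
        X=np.array(X)/1000; c,s=np.cos(x[2]),np.sin(x[2]); W=[x[0]+c*X[0]-s*X[1],x[1]+s*X[0]+c*X[1],X[2]]
        p=proj(d,W)*8+3.5; cv2.circle(o,tuple(int(v) for v in p),4,(0,255,0),-1)
    p=proj(d,[x[0]+.05,x[1],.056])*8; u,v=int(p[0]),int(p[1]); ims.append(cv2.resize(o[v-400:v+400,u-300:u+300],(400,533)))
cv2.imwrite('pics/fit.png',np.hstack(ims)[:,:,::-1])
E
```

```text
[[-0.924 -0.001  0.383]
 [-0.383  0.002 -0.924]
 [ 0.    -1.    -0.002]]
T [0.57327785 0.14028974 0.11034119] 6.322084689232236 -31.096962468927742
C [ 0.57844576 -0.15745141  0.22990183] 13.17240460288738 -29.81642816194058
```

View pics/fit.png

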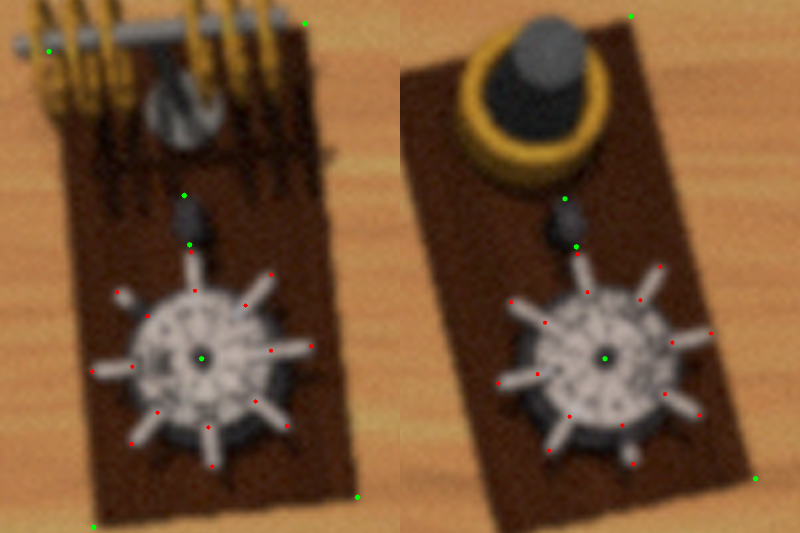

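Add to h.py:
```python
from scipy.spatial.transform import Rotation as Ro
from plant import get_state
C={'T':(.5733,.1403,5.4),'C':(.5785,-.1575,15.)}
def go(name,ang,rad,z):
    """remaining shift/turn (units) in tool axes to finger at unit angle ang, radius rad; tool z radially inward"""
    s=get_state();cx,cy,y0=C[name];f=np.deg2rad(ang+y0)
    p=np.array([cx+rad*np.cos(f),cy+rad*np.sin(f),z]);ps=f-np.pi
    M=Ro.from_quat(s['eef_rot']); Z=np.array([np.cos(ps),np.sin(ps),0]);Y=np.array([0,0,-1.]);G=Ro.from_matrix(np.c_[np.cross(Y,Z),Y,Z])
    sh=M.inv().apply(p-s['tool_pos'])/.02; tu=(M.inv()*G).as_rotvec()/.08
    fr=np.array(s['tool_pos'][:2])-[cx,cy]
    print('t',s['clock'],'pos',s['tool_pos'].round(4),'polar now r=%.4f unit ang=%.1f'%(np.hypot(*fr),(np.rad2deg(np.arctan2(fr[1],fr[0]))-y0)%360),'F',np.round(s['contact_force'],1),'open',round(s['opening'],2),'q',np.round(s['q'],2))
    print('turn',tu.round(2),'shift',sh.round(2),'target',p.round(4))
```

```text
(no output)
```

Call:
{"method": "send_rows", "body": {"motion": [[[0, 0, 0, -0.4, 0, -0.4, 1], [0, 0, 0, -0.8, 0, -0.8, 1], [0, 0, 0, -0.8, 0, -0.85, 1], [0, 0, 0, -0.8, 0, -0.85, 1], [0, 0, 0, -0.8, 0, -0.85, 1]]], "force": 20}}

```text
clock: 0.52
tool_pos: [0.2771, -0.4793, 0.2171]
eef_rot: [-0.138, 0.694, -0.693, 0.138]
contact_force: [0.7, 0.6, 0.7]
opening: 0.645
```

Call:
{"method": "send_rows", "body": {"motion": [[[0, 0, 0, -0.8, 0, -0.85, 1], [0, 0, 0, -0.8, 0, -0.85, 1], [0, 0, 0, -0.8, 0, -0.85, 1], [0, 0, 0, -0.8, 0, -0.85, 1], [0, 0, 0, -0.8, 0, -0.85, 1]]]}}

```text
clock: 0.93
tool_pos: [0.3185, -0.3702, 0.2173]
eef_rot: [-0.138, 0.694, -0.693, 0.138]
contact_force: [0.4, 0.0, -0.3]
opening: 0.269
```

```bash
python3 -c "
from h import *
go('T',112.5,.064,.217)"
```

```text
t 0.9333 pos [ 0.3185 -0.3702  0.2173] polar now r=0.5705 unit ang=238.1 F [ 0.4  0.  -0.3] open 0.27 q [ 0.89  0.52 -0.18  1.97  0.15  0.67 -0.57]
turn [ 0.01 -1.18  0.  ] shift [-2.124e+01  2.000e-02 -2.189e+01] target [0.5434 0.1969 0.217 ]
```

Call:
{"method": "send_rows", "body": {"motion": [[[0, 0, 0, -0.8, 0, -0.83, 1], [0, 0, 0, -0.8, 0, -0.83, 1], [0, 0, 0, -0.8, 0, -0.83, 1], [0, 0, 0, -0.8, 0, -0.83, 1], [0, 0, 0, -0.8, 0, -0.83, 1]]]}}

```text
clock: 1.35
tool_pos: [0.3607, -0.2629, 0.2174]
eef_rot: [-0.138, 0.694, -0.693, 0.138]
contact_force: [-0.2, 1.0, 1.4]
opening: 0.008
```

Call:
{"method": "send_rows", "body": {"motion": [[[0, 0, 0, -0.8, 0, -0.83, 1], [0, 0, 0, -0.8, 0, -0.83, 1], [0, 0, 0, -0.8, 0, -0.83, 1], [0, 0, 0, -0.8, 0, -0.83, 1], [0, 0, 0, -0.8, 0, -0.83, 1]]]}}

```text
clock: 1.77
tool_pos: [0.4028, -0.1557, 0.2174]
eef_rot: [-0.138, 0.694, -0.693, 0.138]
contact_force: [0.8, -0.1, 0.7]
opening: 0.007
```

Call:
{"method": "send_rows", "body": {"motion": [[[0, 0, 0, -0.8, 0, -0.83, 1], [0, 0, 0, -0.8, 0, -0.83, 1], [0, 0, 0, -0.8, 0, -0.83, 1], [0, 0, 0, -0.8, 0, -0.83, 1], [0, 0, 0, -0.8, 0, -0.83, 1]]]}}

```text
clock: 2.18
tool_pos: [0.4449, -0.0484, 0.2173]
eef_rot: [-0.138, 0.694, -0.694, 0.138]
contact_force: [0.2, -0.4, -0.8]
opening: 0.005
```

Call:
{"method": "send_rows", "body": {"motion": [[[0, -0.2, 0, -0.8, 0, -0.83, 1], [0, -0.2, 0, -0.8, 0, -0.83, 1], [0, -0.2, 0, -0.8, 0, -0.83, 1], [0, -0.2, 0, -0.8, 0, -0.83, 1], [0, -0.2, 0, -0.8, 0, -0.83, 1]]]}}

```text
clock: 2.6
tool_pos: [0.4836, 0.0601, 0.2173]
eef_rot: [0.166, -0.687, 0.687, -0.166]
contact_force: [-0.2, -0.3, -1.1]
opening: 0.003
```

```bash
python3 -c "
from h import *
go('T',112.5,.064,.217)"
```

```text
t 2.6 pos [0.4836 0.0601 0.2173] polar now r=0.1203 unit ang=216.4 F [-0.2 -0.3 -1.1] open 0.0 q [-0.12  0.51 -0.15  1.97  0.12  0.67 -1.44]
turn [-0.   -0.17  0.01] shift [-5.78  0.01 -4.72] target [0.5434 0.1969 0.217 ]
```

Call:
{"method": "send_rows", "body": {"motion": [[[0, 0, 0, -0.8, 0, -0.66, 1], [0, 0, 0, -0.8, 0, -0.66, 1], [0, 0, 0, -0.8, 0, -0.66, 1], [0, 0, 0, -0.8, 0, -0.66, 1], [0, 0, 0, -0.8, 0, -0.66, 1]]]}}

```text
clock: 3.02
tool_pos: [0.5247, 0.1552, 0.2172]
eef_rot: [0.166, -0.687, 0.687, -0.165]
contact_force: [-0.3, 1.1, 0.1]
opening: 0.008
```

Call:
{"method": "send_rows", "body": {"motion": [[[0, 0, 0, -0.6, 0, -0.5, 1], [0, 0, 0, -0.4, 0, -0.3, 1], [0, 0, 0, 0, 0, 0, 1], [0, 0, 0, 0, 0, 0, 1], [0, 0, 0, 0, 0, 0, 1]]]}}

```text
clock: 3.43
tool_pos: [0.5347, 0.1759, 0.2173]
eef_rot: [0.166, -0.687, 0.688, -0.165]
contact_force: [-0.7, 0.1, -0.3]
opening: 0.002
```

```bash
python3 -c "
from h import *
go('T',112.5,.064,.15)"
```

```text
t 3.4333 pos [0.5347 0.1759 0.2173] polar now r=0.0525 unit ang=131.9 F [-0.7  0.1 -0.3] open 0.0 q [-0.32  0.61 -0.13  1.76  0.1   0.79 -1.6 ]
turn [-0.01 -0.19  0.02] shift [-0.86  3.36 -0.74] target [0.5434 0.1969 0.15  ]
```

Call:
{"method": "send_rows", "body": {"motion": [[[0, -0.19, 0, -0.86, 0, -0.74, 1], [0, 0, 0, 0, 0.8, 0, 1], [0, 0, 0, 0, 0.8, 0, 1], [0, 0, 0, 0, 0.8, 0, 1], [0, 0, 0, 0, 0.8, 0, 1]]]}}

```text
clock: 3.85
tool_pos: [0.5436, 0.1969, 0.153]
eef_rot: [0.17, -0.686, 0.687, -0.17]
contact_force: [-0.6, -0.3, -0.3]
opening: 0.006
```

Call:
{"method": "send_rows", "body": {"motion": [[[0, 0, 0, 0, 0.8, 0, 1], [0, 0, 0, 0, 0.4, 0, 1], [0, 0, 0, 0, 0, 0, 1], [0, 0, 0, 0, 0, 0, 1], [0, 0, 0, 0, 0, 0, 1]]]}}

```text
clock: 4.27
tool_pos: [0.5444, 0.1984, 0.1304]
eef_rot: [0.17, -0.686, 0.686, -0.171]
contact_force: [1.2, 0.5, 0.2]
opening: 0.004
```

Run:
```python
from h import *
from plant import imaging
go('T',112.5,.064,.060)
for n in('scene','top'):
    d=imaging.snapshot(n)
    cv2.imwrite(f'pics/{n}1.png',cv2.resize(d['img'][:,:,::-1],(800,600),interpolation=cv2.INTER_CUBIC)[100:400,200:600] if n=='top' else cv2.resize(d['img'][150:300,220:400,::-1],(720,600),interpolation=cv2.INTER_CUBIC))
```

```text
t 4.2667 pos [0.5444 0.1984 0.1304] polar now r=0.0649 unit ang=111.0 F [1.2 0.5 0.2] open 0.0 q [-0.36  0.74 -0.11  1.79  0.13  0.61 -1.64]
turn [-0.    0.01 -0.02] shift [0.09 3.52 0.04] target [0.5434 0.1969 0.06  ]
```

View pics/scene1.png

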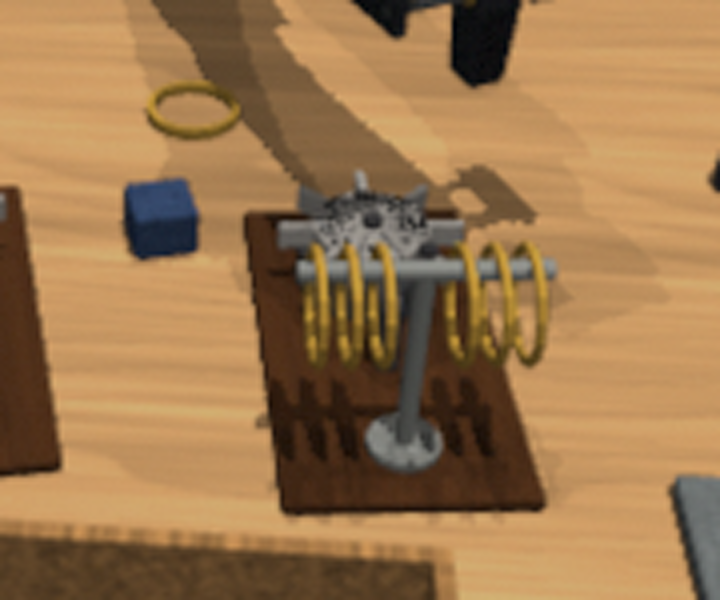

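View pics/top1.png

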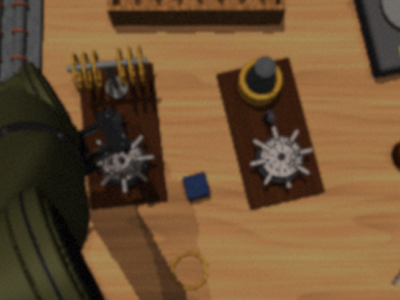

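Run:
```python
from h import *
t=pickle.load(open('top.pkl','rb'));s=pickle.load(open('scene.pkl','rb'))
X=[.5444,.1984,.1164]
print((proj(s,X)-[220,150])*4, proj(t,X)/.64-[200,100])
```

```text
[470.02558098 125.29774836] [ 83.36129031 169.56857522]
```

Run:
```python
from h import *
from plant import imaging
go('T',112.5,.064,.060)
for n,(u0,v0,u1,v1),tip in(('scene',(260,90,390,220),0),('top',(120,100,250,230),0)):
    d=imaging.snapshot(n); o=cv2.convertScaleAbs(cv2.resize(d['img'][v0:v1,u0:u1],None,fx=4.5,fy=4.5,interpolation=cv2.INTER_CUBIC),alpha=1.5)
    for X,c in(([.5444,.1984,.1164],(255,0,0)),([.5444,.1984,.1304],(0,255,0)),([.5444,.1984,.18],(0,255,255))):
        p=(proj(d,X)-[u0,v0])*4.5; cv2.circle(o,(int(p[0]),int(p[1])),4,c,-1)
    cv2.imwrite(f'pics/{n}2.png',o[:,:,::-1])
```

```text
t 4.3667 pos [0.5445 0.1987 0.1306] polar now r=0.0651 unit ang=110.9 F [-0.1 -0.1 -0.6] open 0.0 q [-0.36  0.74 -0.11  1.79  0.13  0.61 -1.64]
turn [-0.    0.01 -0.02] shift [0.1  3.53 0.05] target [0.5434 0.1969 0.06  ]
```

View pics/scene2.png

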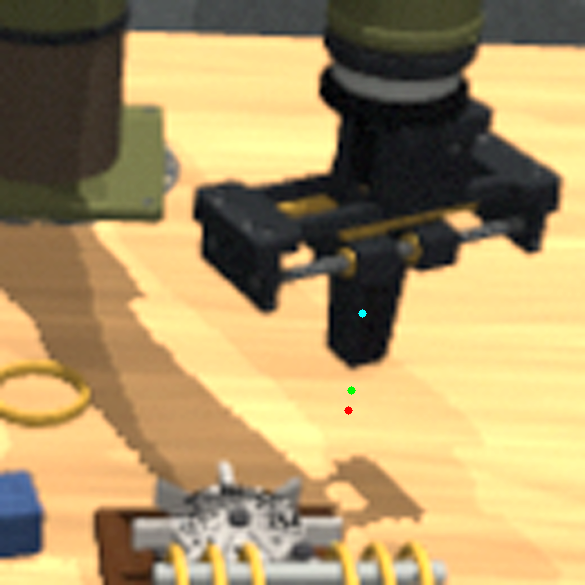

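View pics/top2.png

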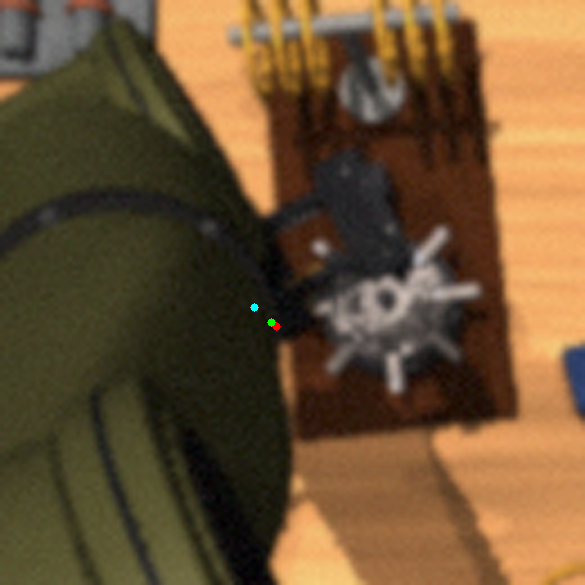

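Run:
```python
from h import *
t=pickle.load(open('top.pkl','rb'));s=pickle.load(open('scene.pkl','rb'))
o=cv2.resize(s['img'][0:130,30:160],None,fx=4.5,fy=4.5,interpolation=cv2.INTER_CUBIC)
o2=o.copy()
def dots(o,d,u0,v0,p0,psi,op,extra=0):
    D=np.array([np.cos(psi),np.sin(psi),0])
    for k in(-1,1):
        for X,c in((p0+k*D*op-[0,0,.014],(255,0,0)),(p0+k*D*op,(0,255,0)),(p0+k*D*.0935+[0,0,.05],(0,255,255))):
            p=(proj(d,X)-[u0,v0])*4.5; cv2.circle(o,(int(p[0]),int(p[1])),4,c,-1)
dots(o,s,30,0,np.array([.2389,-.5768,.2167]),np.deg2rad(-67.5),.044)
a=cv2.imread('pics/scene2.png')[:,:,::-1].copy();b=cv2.imread('pics/top2.png')[:,:,::-1].copy()
dots(a,s,260,90,np.array([.5444,.1984,.1304]),np.deg2rad(-62),.0)
dots(b,t,120,100,np.array([.5444,.1984,.1304]),np.deg2rad(-62),.0)
r=lambda i:cv2.resize(i,(400,400))
cv2.imwrite('pics/c.png',np.hstack([r(o),r(a)])[:,:,::-1]);cv2.imwrite('pics/c2.png',b[:,:,::-1])
```

```text
(no output)
```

View pics/c.png

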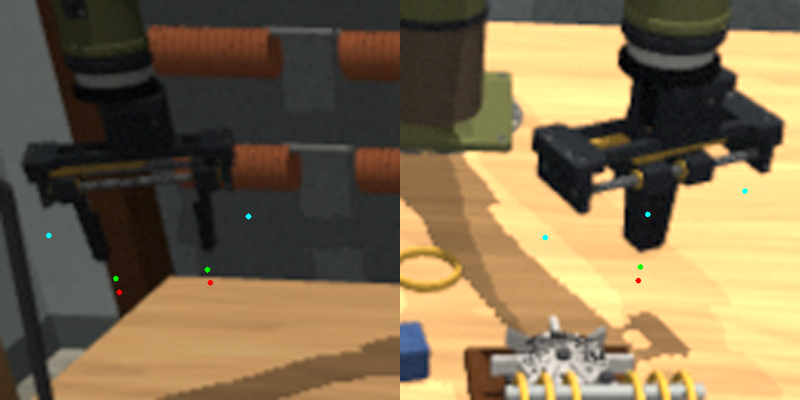

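View pics/c2.png

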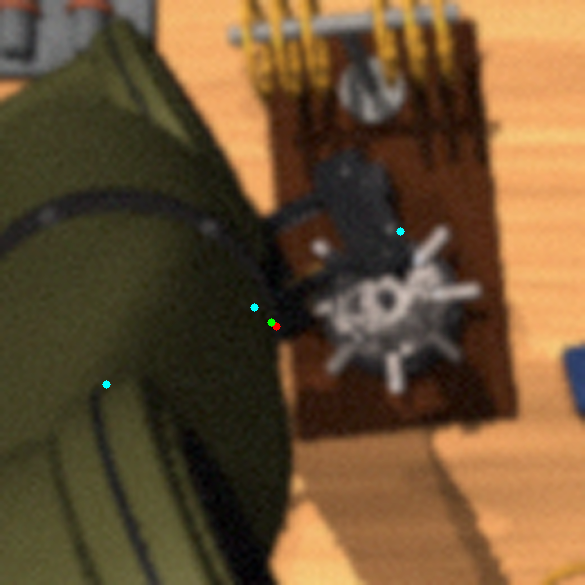

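Run:
```python
from h import *
t=pickle.load(open('top.pkl','rb'));s=pickle.load(open('scene.pkl','rb'))
for z in(0,.135): 
    X=[.5785+.155*np.cos(.262),-.1575+.155*np.sin(.262),z]; print('cone',z,proj(s,X)/.64,proj(t,X)/.64)
for n in 'TC': print(n,proj(s,[C[n][0],C[n][1],.056])/.64)
```

```text
cone 0 [319.74387733 403.06005577] [454.41147629 187.81966448]
cone 0.135 [313.55271211 333.05335269] [463.04837589 163.69129873]
T [488.93014172 321.85088648]
C [309.85114948 314.55823748]
```

Call:
{"method": "send_rows", "body": {"motion": [[[0, 0, 0, 0.1, 0.7, -0.05, 1], [0, 0, 0, 0, 0.7, 0, 1], [0, 0, 0, 0, 0.7, 0, 1], [0, 0, 0, 0, 0.7, 0, 1], [0, 0, 0, 0, 0.6, 0, 1]]]}}

```text
clock: 4.88
tool_pos: [0.5417, 0.1986, 0.0611]
eef_rot: [-0.171, 0.686, -0.686, 0.171]
contact_force: [-0.0, -0.4, 0.2]
opening: 0.006
```

```bash
cat > look.py <<'E'
import sys
from h import *
from plant import imaging
def look(tag,name='T',half=30,f=8,alpha=1.4):
    ims=[]
    for n in('scene','top'):
        d=imaging.snapshot(n); p=proj(d,[C[name][0],C[name][1],.056]); h=42 if n=='scene' else 42
        u,v=int(p[0]),int(p[1]); o=cv2.resize(d['img'][v-h:v+h,u-h:u+h],(400,400),interpolation=cv2.INTER_CUBIC)
        ims.append(cv2.convertScaleAbs(o,alpha=alpha))
    cv2.imwrite(f'pics/{tag}.png',np.hstack(ims)[:,:,::-1])
E
python3 - <<'E'
from look import *
go('T',112.5,.066,.045)
look('l1')
E
```

```text
t 4.8833 pos [0.5417 0.1986 0.0611] polar now r=0.0663 unit ang=113.1 F [-0.  -0.4  0.2] open 0.01 q [-0.38  0.85 -0.09  1.83  0.15  0.46 -1.66]
turn [-0.    0.01 -0.01] shift [-0.03  0.8   0.02] target [0.5424 0.1986 0.045 ]
```

View pics/l1.png

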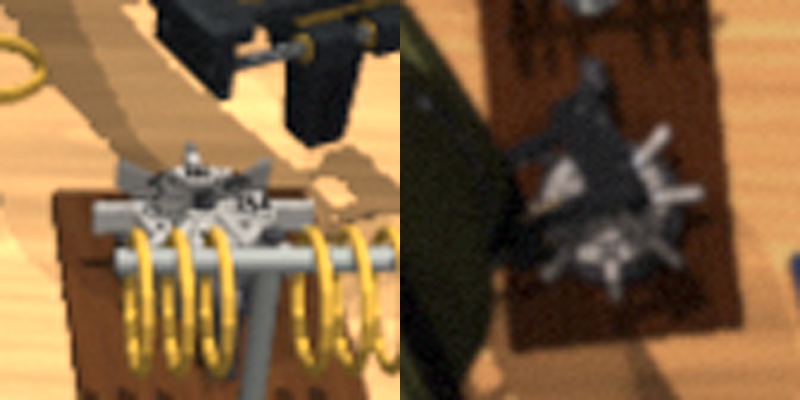

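Run:
```python
from h import *
s=pickle.load(open('scene.pkl','rb'))
for dx in(0,.012):
  for z in(.047,.061,.08,.09,.1): print(dx,z,(proj(s,[.5417+dx,.1986,z])-[270,164])*4.76)
```

```text
0 0.047 [306.52519195 184.30206097]
0 0.061 [309.41667581 163.81735983]
0 0.08 [313.4093914  135.53098863]
0 0.09 [315.54325626 120.41363504]
0 0.1 [317.6999573  105.13449857]
0.012 0.047 [308.20800933 197.1647993 ]
0.012 0.061 [311.13830403 176.58867312]
0.012 0.08 [315.18525129 148.17156632]
0.012 0.09 [317.34840396 132.98220597]
0.012 0.1 [319.53492165 117.62877962]
```

Call:
{"method": "send_rows", "body": {"motion": [[[0, 0, 0, -0.03, 0.4, 0.02, 1], [0, 0, 0, 0, 0.4, 0, 1], [0, 0, 0, 0, 0.3, 0, 1], [0, 0, 0, 0, 0.2, 0, 1], [0, 0, 0, 0, 0, 0, 1]]]}}

```text
clock: 5.4
tool_pos: [0.5417, 0.1983, 0.0347]
eef_rot: [0.171, -0.686, 0.686, -0.17]
contact_force: [0.2, -0.1, 0.2]
opening: 0.001
```

Run:
```python
from look import *
go('T',112.5,.066,.026)
look('l2')
```

```text
t 5.4 pos [0.5417 0.1983 0.0347] polar now r=0.0660 unit ang=113.2 F [ 0.2 -0.1  0.2] open 0.0 q [-0.38  0.9  -0.08  1.84  0.16  0.42 -1.66]
turn [0.   0.01 0.02] shift [-0.04  0.43  0.  ] target [0.5424 0.1986 0.026 ]
```

View pics/l2.png

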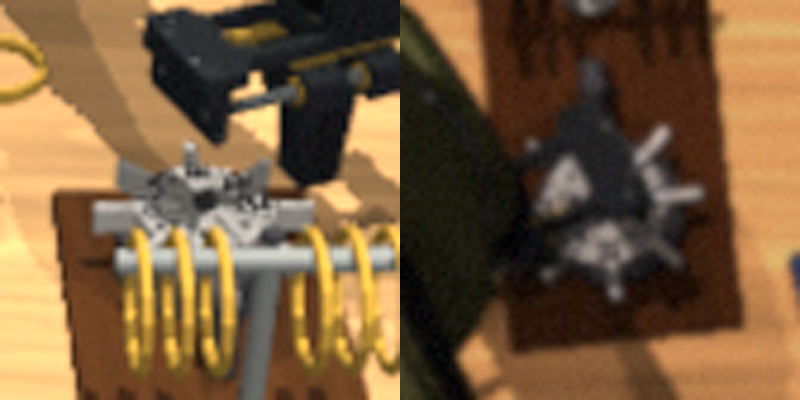

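Call:
{"method": "send_rows", "body": {"motion": [[[0, 0, 0, -0.04, 0.2, 0, 1], [0, 0, 0, 0, 0.2, 0, 1], [0, 0, 0, 0, 0.13, 0, 1], [0, 0, 0, 0, 0, 0, 1], [0, 0, 0, 0, 0, 0, 1]]]}}

```text
clock: 5.92
tool_pos: [0.5428, 0.1988, 0.0247]
eef_rot: [0.171, -0.686, 0.686, -0.171]
contact_force: [0.2, -0.1, 0.4]
opening: 0.003
```

Run:
```python
from look import *
go('T',112.5,.066,.024)
look('l3')
s=pickle.load(open('scene.pkl','rb'))
for z in(.06,.08,.1,.12): print(z,(proj(s,[.586,.116,z])-[270,164])*4.76)
```

```text
t 5.9167 pos [0.5428 0.1988 0.0247] polar now r=0.0659 unit ang=112.2 F [ 0.2 -0.1  0.4] open 0.0 q [-0.39  0.91 -0.08  1.84  0.16  0.4  -1.67]
turn [-0.    0.01  0.01] shift [ 0.02  0.03 -0.  ] target [0.5424 0.1986 0.024 ]
0.06 [160.11424077 205.66493935]
0.08 [162.81421619 175.46029135]
0.1 [165.57371897 144.58971028]
0.12 [168.39473969 113.03092753]
```

View pics/l3.png

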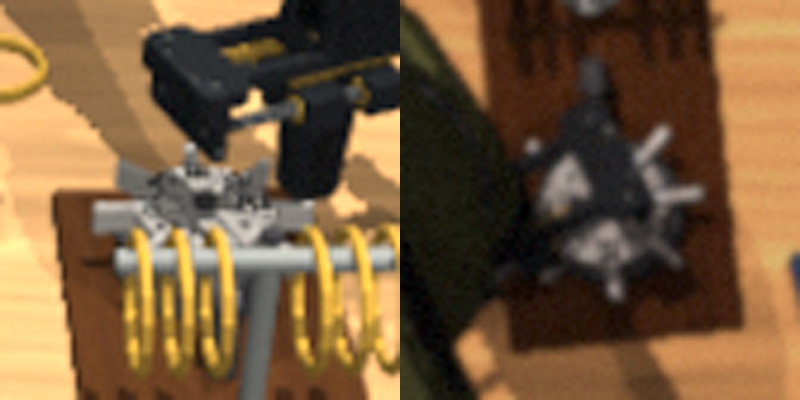

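Call:
{"method": "send_rows", "body": {"motion": [[[0, -0.65, 0, 0.172, 0.01, 0, 1], [0, -0.65, 0, 0.172, 0.01, 0, 1], [0, -0.65, 0, 0.172, 0, 0, 1], [0, -0.65, 0, 0.172, 0, 0, 1], [0, -0.65, 0, 0.172, 0, 0, 1]]]}}

```text
clock: 6.43
tool_pos: [0.5299, 0.1905, 0.0249]
eef_rot: [-0.258, 0.658, -0.657, 0.261]
contact_force: [2.0, 1.1, -1.7]
opening: 0.002
```

Run:
```python
from look import *
go('T',127.5,.066,.024)
```

```text
t 6.4333 pos [0.5299 0.1905 0.0249] polar now r=0.0664 unit ang=125.4 F [ 2.   1.1 -1.7] open 0.0 q [-0.35  0.9  -0.13  1.89  0.28  0.37 -1.51]
turn [-0.    0.03 -0.04] shift [0.12 0.04 0.02] target [0.5284 0.1886 0.024 ]
```

Call:
{"method": "send_rows", "body": {"motion": [[[0, -0.65, 0, 0.172, 0.01, 0, 1], [0, -0.65, 0, 0.172, 0.01, 0, 1], [0, -0.65, 0, 0.172, 0, 0, 1], [0, -0.65, 0, 0.172, 0, 0, 1], [0, -0.65, 0, 0.172, 0, 0, 1]]]}}

```text
clock: 6.85
tool_pos: [0.5182, 0.1769, 0.0246]
eef_rot: [-0.342, 0.619, -0.619, 0.343]
contact_force: [0.1, 1.0, 0.4]
opening: 0.006
```

Call:
{"method": "send_rows", "body": {"motion": [[[0, -0.65, 0, 0.172, 0, 0, 1], [0, -0.65, 0, 0.172, 0, 0, 1], [0, -0.65, 0, 0.172, 0, 0, 1], [0, -0.65, 0, 0.172, 0, 0, 1], [0, -0.65, 0, 0.172, 0, 0, 1]]]}}

```text
clock: 7.27
tool_pos: [0.51, 0.1609, 0.0244]
eef_rot: [0.419, -0.569, 0.569, -0.42]
contact_force: [-0.4, 0.0, 0.3]
opening: 0.007
```

Run:
```python
from look import *
go('T',157.5,.066,.024)
look('l4')
```

```text
t 7.2667 pos [0.51   0.1609 0.0244] polar now r=0.0665 unit ang=156.6 F [-0.4  0.   0.3] open 0.01 q [-0.26  0.89 -0.21  1.97  0.52  0.34 -1.19]
turn [-0.01 -0.02 -0.  ] shift [0.05 0.02 0.03] target [0.5102 0.1597 0.024 ]
```

View pics/l4.png

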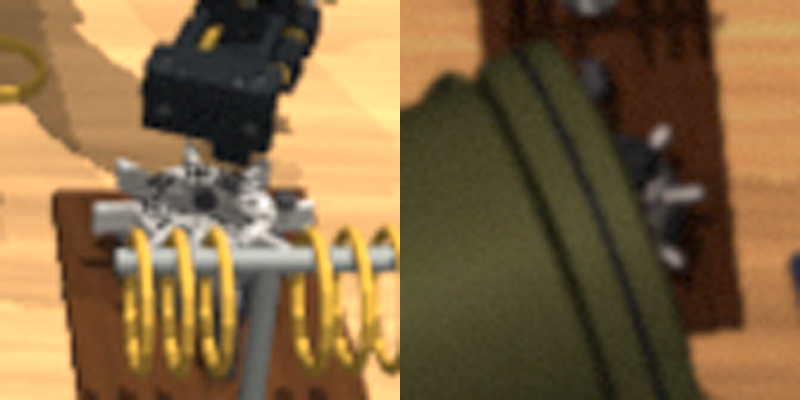

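One click is done: the stud now sits about 90° anticlockwise of the pointer, at (290,200). Next click.

Call:
{"method": "send_rows", "body": {"motion": [[[0, -0.65, 0, 0.18, 0.01, 0.02, 1], [0, -0.65, 0, 0.18, 0.01, 0, 1], [0, -0.65, 0, 0.172, 0, 0, 1], [0, -0.65, 0, 0.172, 0, 0, 1], [0, -0.65, 0, 0.172, 0, 0, 1]]]}}

```text
clock: 7.78
tool_pos: [0.507, 0.1453, 0.0239]
eef_rot: [-0.489, 0.51, -0.51, 0.491]
contact_force: [-0.9, 1.6, -0.5]
opening: 0.004
```

Call:
{"method": "send_rows", "body": {"motion": [[[0, -0.65, 0, 0.172, 0, 0, 1], [0, -0.65, 0, 0.172, 0, 0, 1], [0, -0.65, 0, 0.172, 0, 0, 1], [0, -0.65, 0, 0.172, 0, 0, 1], [0, -0.65, 0, 0.172, 0, 0, 1]]]}}

```text
clock: 8.2
tool_pos: [0.5082, 0.1276, 0.0239]
eef_rot: [-0.551, 0.442, -0.442, 0.552]
contact_force: [0.6, 0.4, 0.5]
opening: 0.004
```

Call:
{"method": "send_rows", "body": {"motion": [[[0, -0.65, 0, 0.172, 0, 0, 1], [0, -0.65, 0, 0.172, 0, 0, 1], [0, -0.65, 0, 0.172, 0, 0, 1], [0, -0.65, 0, 0.172, 0, 0, 1], [0, -0.65, 0, 0.172, 0, 0, 1]]]}}

```text
clock: 8.62
tool_pos: [0.5136, 0.1104, 0.0239]
eef_rot: [-0.604, 0.367, -0.368, 0.604]
contact_force: [-1.6, -0.5, -0.9]
opening: 0.009
```

Run:
```python
from look import *
go('T',202.5,.066,.024)
look('l5')
```

```text
t 8.6167 pos [0.5136 0.1104 0.0239] polar now r=0.0668 unit ang=201.2 F [-1.6 -0.5 -0.9] open 0.01 q [-0.07  0.91 -0.39  1.99  0.84  0.41 -0.63]
turn [-0.01 -0.11  0.  ] shift [ 0.08 -0.01  0.04] target [0.515  0.1094 0.024 ]
```

View pics/l5.png

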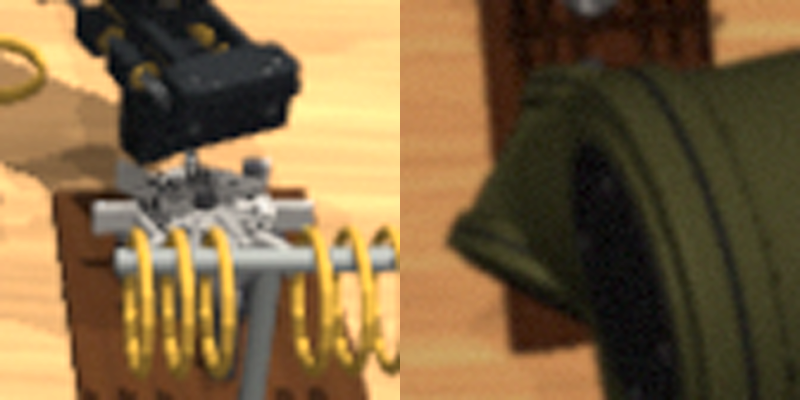

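Stud at (255,165), 135° anticlockwise, so the T-bar dial is on 4. Third click, in the same gap.

Call:
{"method": "send_rows", "body": {"motion": [[[0, -0.7, 0, 0.18, 0, 0.02, 1], [0, -0.7, 0, 0.18, 0, 0.02, 1], [0, -0.65, 0, 0.172, 0, 0, 1], [0, -0.65, 0, 0.172, 0, 0, 1], [0, -0.65, 0, 0.172, 0, 0, 1]]]}}

```text
clock: 9.13
tool_pos: [0.523, 0.0972, 0.0238]
eef_rot: [-0.648, 0.284, -0.283, 0.648]
contact_force: [-1.7, 1.2, 0.1]
opening: 0.005
```

Call:
{"method": "send_rows", "body": {"motion": [[[0, -0.65, 0, 0.172, 0, 0, 1], [0, -0.65, 0, 0.172, 0, 0, 1], [0, -0.65, 0, 0.172, 0, 0, 1], [0, -0.65, 0, 0.172, 0, 0, 1], [0, -0.65, 0, 0.172, 0, 0, 1]]]}}

```text
clock: 9.55
tool_pos: [0.5361, 0.0856, 0.0238]
eef_rot: [-0.679, 0.197, -0.197, 0.679]
contact_force: [-0.4, 0.6, -0.1]
opening: 0.001
```

Call:
{"method": "send_rows", "body": {"motion": [[[0, -0.65, 0, 0.172, 0, 0, 1], [0, -0.65, 0, 0.172, 0, 0, 1], [0, -0.65, 0, 0.172, 0, 0, 1], [0, -0.65, 0, 0.172, 0, 0, 1], [0, -0.65, 0, 0.172, 0, 0, 1]]]}}

```text
clock: 9.97
tool_pos: [0.5519, 0.0775, 0.0237]
eef_rot: [0.699, -0.108, 0.108, -0.699]
contact_force: [-0.1, -1.2, -0.1]
opening: 0.001
```

Run:
```python
from look import *
go('T',247.5,.066,.024)
look('l6')
```

```text
t 9.9667 pos [0.5519 0.0775 0.0237] polar now r=0.0664 unit ang=245.8 F [-0.1 -1.2 -0.1] open 0.0 q [ 0.14  0.98 -0.64  1.88  0.98  0.63  0.13]
turn [ 0.   -0.09 -0.  ] shift [ 0.1  -0.01  0.02] target [0.5539 0.0772 0.024 ]
```

View pics/l6.png

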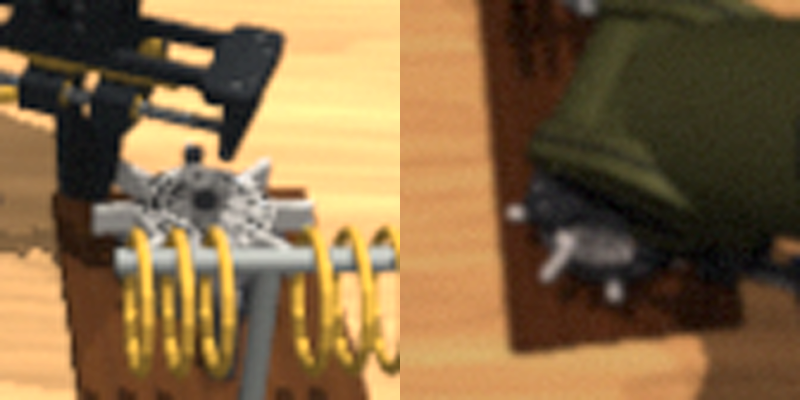

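Stud at 180°, so it's on 5. I'll lift, swing back 45° and make the fourth click.

Call:
{"method": "send_rows", "body": {"motion": [[[0, 0, 0, 0.1, -0.3, 0.02, 1], [0, 0, 0, 0, -0.6, 0, 1], [0, 0, 0, 0, -0.6, 0, 1], [0, 0, 0, 0, -0.3, 0, 1], [0, 0, 0, 0, 0, 0, 1]]]}}

```text
clock: 10.48
tool_pos: [0.555, 0.0777, 0.062]
eef_rot: [-0.698, 0.107, -0.109, 0.699]
contact_force: [0.5, 0.1, 0.2]
opening: 0.007
```

Call:
{"method": "send_rows", "body": {"motion": [[[0, 0.95, 0, -0.26, 0, 0, 1], [0, 0.95, 0, -0.26, 0, 0, 1], [0, 0.95, 0, -0.26, 0, 0, 1], [0, 0.95, 0, -0.26, 0, 0, 1], [0, 0.95, 0, -0.26, 0, 0, 1]]]}}

```text
clock: 10.9
tool_pos: [0.5302, 0.0883, 0.0598]
eef_rot: [0.666, -0.239, 0.239, -0.665]
contact_force: [-0.3, -0.4, -0.1]
opening: 0.008
```

Call:
{"method": "send_rows", "body": {"motion": [[[0, 0.95, 0, -0.26, 0, 0, 1], [0, 0.95, 0, -0.26, 0, 0, 1], [0, 0.95, 0, -0.26, 0, 0, 1], [0, 0.95, 0, -0.26, 0, 0, 1], [0, 0.95, 0, -0.26, 0, 0, 1]]]}}

```text
clock: 11.32
tool_pos: [0.513, 0.1078, 0.0598]
eef_rot: [0.608, -0.36, 0.36, -0.608]
contact_force: [-0.1, -1.0, 0.2]
opening: 0.008
```

Run:
```python
from look import *
go('T',202.5,.066,.024)
look('l7')
```

```text
t 11.3167 pos [0.513  0.1078 0.0598] polar now r=0.0685 unit ang=203.0 F [-0.1 -1.   0.2] open 0.01 q [-0.02  0.85 -0.46  1.98  0.78  0.5  -0.55]
turn [0.   0.18 0.  ] shift [-0.03  1.79  0.13] target [0.515  0.1094 0.024 ]
```

View pics/l7.png

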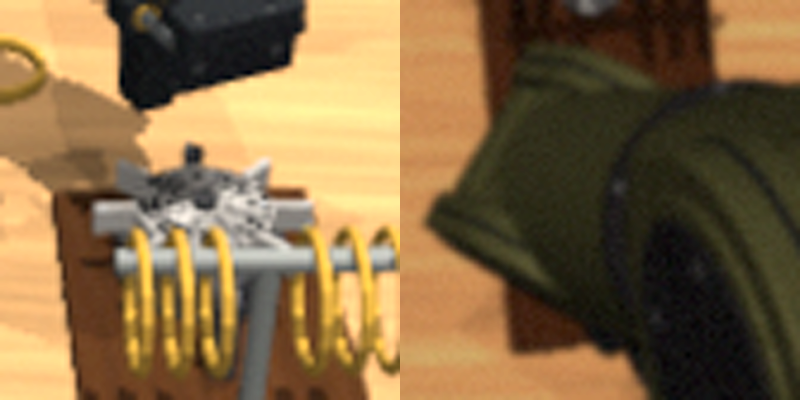

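Call:
{"method": "send_rows", "body": {"motion": [[[0, 0, 0, 0, 0, 0.1, 1], [0, 0, 0, 0, 0.2, 0, 1], [0, 0, 0, 0, 0.3, 0, 1], [0, 0, 0, 0, 0.2, 0, 1], [0, 0, 0, 0, 0, 0, 1]]]}}

```text
clock: 11.83
tool_pos: [0.5145, 0.108, 0.0445]
eef_rot: [0.61, -0.36, 0.359, -0.609]
contact_force: [-0.1, -0.2, -0.8]
opening: 0.005
```

Run:
```python
from look import *
go('T',202.5,.066,.024)
```

```text
t 11.8333 pos [0.5145 0.108  0.0445] polar now r=0.0671 unit ang=203.4 F [-0.1 -0.2 -0.8] open 0.0 q [-0.03  0.87 -0.44  1.98  0.8   0.47 -0.57]
turn [ 0.02  0.23 -0.  ] shift [-0.05  1.03  0.06] target [0.515  0.1094 0.024 ]
```

Call:
{"method": "send_rows", "body": {"motion": [[[0, 0.2, 0, -0.05, 0.3, 0.05, 1], [0, 0, 0, 0, 0.3, 0, 1], [0, 0, 0, 0, 0.3, 0, 1], [0, 0, 0, 0, 0.13, 0, 1], [0, 0, 0, 0, 0, 0, 1]]]}}

```text
clock: 12.25
tool_pos: [0.515, 0.1098, 0.0243]
eef_rot: [0.607, -0.364, 0.364, -0.606]
contact_force: [0.5, -0.7, 0.2]
opening: 0.006
```

Call:
{"method": "send_rows", "body": {"motion": [[[0, -0.65, 0, 0.172, 0, 0, 1], [0, -0.65, 0, 0.172, 0, 0, 1], [0, -0.65, 0, 0.172, 0, 0, 1], [0, -0.65, 0, 0.172, 0, 0, 1], [0, -0.65, 0, 0.172, 0, 0, 1]]]}}

```text
clock: 12.67
tool_pos: [0.5245, 0.0964, 0.0252]
eef_rot: [-0.649, 0.282, -0.281, 0.649]
contact_force: [-0.9, 1.8, -0.1]
opening: 0.005
```

Call:
{"method": "send_rows", "body": {"motion": [[[0, -0.65, 0, 0.172, 0, 0, 1], [0, -0.65, 0, 0.172, 0, 0, 1], [0, -0.65, 0, 0.172, 0, 0, 1], [0, -0.65, 0, 0.172, 0, 0, 1], [0, -0.65, 0, 0.172, 0, 0, 1]]]}}

```text
clock: 13.08
tool_pos: [0.5379, 0.0847, 0.0252]
eef_rot: [-0.68, 0.195, -0.195, 0.68]
contact_force: [-1.3, 0.9, -0.7]
opening: 0.005
```

Call:
{"method": "send_rows", "body": {"motion": [[[0, -0.65, 0, 0.172, 0, 0, 1], [0, -0.65, 0, 0.172, 0, 0, 1], [0, -0.65, 0, 0.172, 0, 0, 1], [0, -0.65, 0, 0.172, 0, 0, 1], [0, -0.65, 0, 0.172, 0, 0, 1]]]}}

```text
clock: 13.5
tool_pos: [0.5536, 0.0765, 0.0252]
eef_rot: [0.699, -0.105, 0.105, -0.699]
contact_force: [-0.2, 0.9, -0.1]
opening: 0.008
```

Run:
```python
from look import *
go('T',247.5,.066,.024)
look('l8')
```

```text
t 13.5 pos [0.5536 0.0765 0.0252] polar now r=0.0668 unit ang=247.4 F [-0.2  0.9 -0.1] open 0.01 q [ 0.14  0.97 -0.64  1.88  0.98  0.64  0.15]
turn [ 0.   -0.01  0.  ] shift [0.   0.06 0.04] target [0.5539 0.0772 0.024 ]
```

View pics/l8.png

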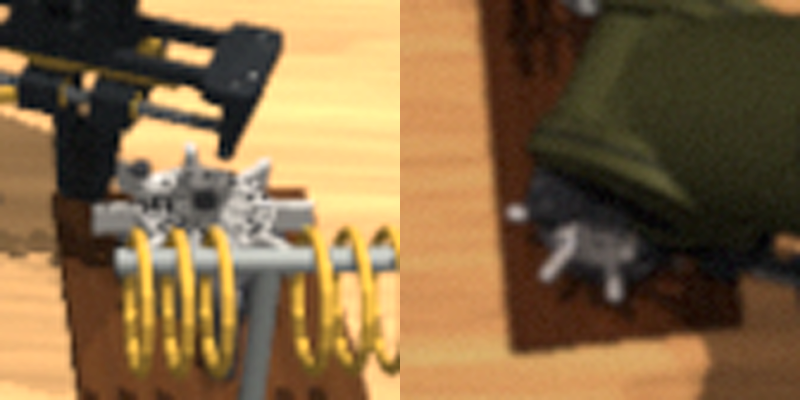

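Stud at 225°, so the T-bar dial reads 6. I'll lift and move over to the cone.

Call:
{"method": "send_rows", "body": {"motion": [[[0, 0, 0, 0, -0.3, 0, 1], [0, 0, 0, 0, -0.7, 0, 1], [0, 0, 0, 0, -0.9, 0, 1], [0, 0, 0, 0, -0.9, 0, 1], [0, 0, 0, 0, -0.9, 0, 1]]]}}

```text
clock: 14.02
tool_pos: [0.5528, 0.0771, 0.1003]
eef_rot: [0.699, -0.107, 0.106, -0.699]
contact_force: [-0.1, 0.2, 0.1]
opening: 0.008
```

Call:
{"method": "send_rows", "body": {"motion": [[[0, 0, 0, 0, -0.9, 0, 1], [0, 0, 0, 0, -0.4, 0, 1], [0, 0, 0, 0, 0, 0, 1], [0, 0, 0, 0, 0, 0, 1], [0, 0, 0, 0, 0, 0, 1]]]}}

```text
clock: 14.43
tool_pos: [0.5527, 0.0764, 0.1243]
eef_rot: [0.699, -0.107, 0.106, -0.699]
contact_force: [-0.1, 0.3, -1.1]
opening: 0.001
```

Run:
```python
from look import *
go('C',247.5,.066,.12)
look('l9');look('l9c','C')
```

```text
t 14.4333 pos [0.5527 0.0764 0.1243] polar now r=0.2354 unit ang=81.3 F [-0.1  0.3 -1.1] open 0.0 q [ 0.21  0.84 -0.77  1.84  0.8   0.81  0.29]
turn [ 0.01 -2.14 -0.01] shift [  5.27   0.22 -14.04] target [ 0.5699 -0.2229  0.12  ]
```

View pics/l9.png

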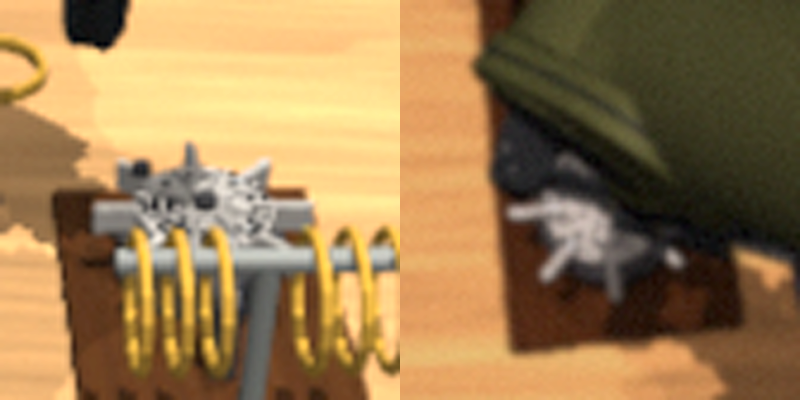

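View pics/l9c.png

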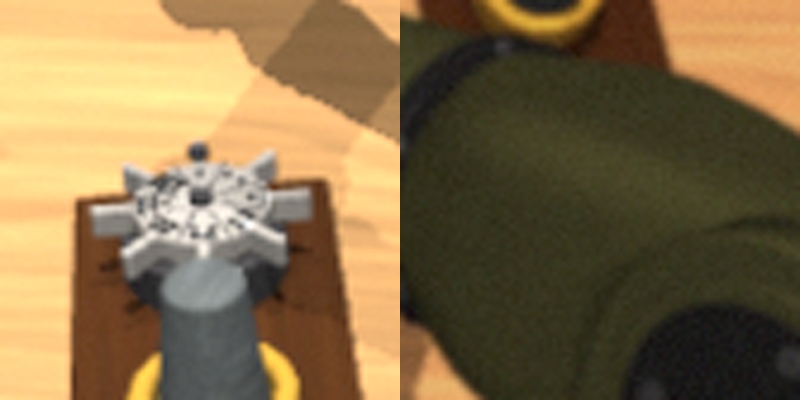

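Call:
{"method": "send_rows", "body": {"motion": [[[0, 0, 0, 0.15, 0, -0.4, 1], [0, 0, 0, 0.3, 0, -0.8, 1], [0, 0, 0, 0.3, 0, -0.8, 1], [0, 0, 0, 0.3, 0, -0.8, 1], [0, 0, 0, 0.3, 0, -0.8, 1]]]}}

```text
clock: 15.05
tool_pos: [0.5576, -0.0015, 0.1248]
eef_rot: [0.699, -0.107, 0.106, -0.699]
contact_force: [-0.1, -0.4, 1.2]
opening: 0.006
```

Call:
{"method": "send_rows", "body": {"motion": [[[0, 0, 0, 0.3, 0, -0.8, 1], [0, 0, 0, 0.3, 0, -0.8, 1], [0, 0, 0, 0.3, 0, -0.8, 1], [0, 0, 0, 0.3, 0, -0.8, 1], [0, 0, 0, 0.3, 0, -0.8, 1]]]}}

```text
clock: 15.47
tool_pos: [0.5623, -0.087, 0.1248]
eef_rot: [0.699, -0.107, 0.106, -0.699]
contact_force: [0.8, -0.2, 0.2]
opening: 0.002
```

Call:
{"method": "send_rows", "body": {"motion": [[[0, 0, 0, 0.3, 0, -0.8, 1], [0, 0, 0, 0.3, 0, -0.8, 1], [0, 0, 0, 0.3, 0, -0.8, 1], [0, 0, 0, 0.3, 0, -0.8, 1], [0, 0, 0, 0.3, 0, -0.8, 1]]]}}

```text
clock: 15.88
tool_pos: [0.567, -0.1723, 0.1247]
eef_rot: [0.699, -0.107, 0.106, -0.699]
contact_force: [0.9, 1.0, 0.2]
opening: 0.005
```

Call:
{"method": "send_rows", "body": {"motion": [[[0, -0.5, 0, 0.3, 0, -0.8, 1], [0, -0.5, 0, 0.3, 0, -0.8, 1], [0, -0.5, 0, 0.1, 0, -0.4, 1], [0, -0.5, 0, 0, 0, 0, 1], [0, 0, 0, 0, 0, 0, 1]]]}}

```text
clock: 16.3
tool_pos: [0.5696, -0.2146, 0.1244]
eef_rot: [0.705, -0.051, 0.05, -0.705]
contact_force: [0.7, 1.0, 0.3]
opening: 0.008
```

Run:
```python
from look import *
go('C',247.5,.066,.07)
```

```text
t 16.3 pos [ 0.5696 -0.2146  0.1244] polar now r=0.0578 unit ang=246.1 F [0.7 1.  0.3] open 0.01 q [ 0.73  0.91 -0.85  1.68  0.82  0.94  0.99]
turn [ 0.   -0.15 -0.01] shift [ 0.08  2.72 -0.41] target [ 0.5699 -0.2229  0.07  ]
```

Call:
{"method": "send_rows", "body": {"motion": [[[0, -0.15, 0, 0.08, 0.5, -0.4, 1], [0, 0, 0, 0, 0.7, 0, 1], [0, 0, 0, 0, 0.7, 0, 1], [0, 0, 0, 0, 0.6, 0, 1], [0, 0, 0, 0, 0.2, 0, 1]]]}}

```text
clock: 16.72
tool_pos: [0.5689, -0.2205, 0.0679]
eef_rot: [-0.705, 0.047, -0.044, 0.706]
contact_force: [-0.4, -0.1, 0.1]
opening: 0.003
```

Run:
```python
from look import *
go('C',247.5,.066,.024)
look('m1','C')
```

```text
t 16.7167 pos [ 0.5689 -0.2205  0.0679] polar now r=0.0637 unit ang=246.4 F [-0.4 -0.1  0.1] open 0.0 q [ 0.71  0.99 -0.8   1.7   0.9   0.86  0.95]
turn [-0.    0.02 -0.06] shift [ 0.07  2.2  -0.11] target [ 0.5699 -0.2229  0.024 ]
```

View pics/m1.png

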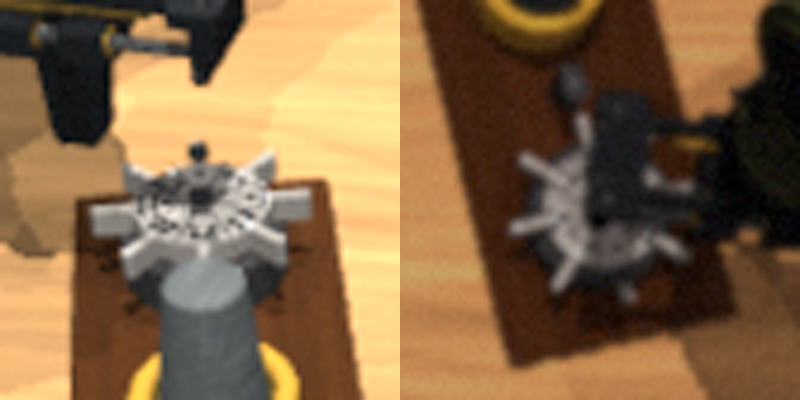

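Call:
{"method": "send_rows", "body": {"motion": [[[0, 0, 0, 0.07, 0.4, -0.11, 1], [0, 0, 0, 0, 0.4, 0, 1], [0, 0, 0, 0, 0.4, 0, 1], [0, 0, 0, 0, 0.2, 0, 1], [0, 0, 0, 0, 0, 0, 1]]]}}

```text
clock: 17.23
tool_pos: [0.5711, -0.2233, 0.0419]
eef_rot: [-0.706, 0.046, -0.045, 0.706]
contact_force: [-0.3, -0.3, 0.3]
opening: 0.006
```

Run:
```python
from look import *
go('C',247.5,.066,.024)
look('m2','C')
```

```text
t 17.2333 pos [ 0.5711 -0.2233  0.0419] polar now r=0.0662 unit ang=248.6 F [-0.3 -0.3  0.3] open 0.01 q [ 0.7   1.03 -0.77  1.7   0.94  0.83  0.93]
turn [ 0.    0.02 -0.02] shift [-0.06  0.89  0.01] target [ 0.5699 -0.2229  0.024 ]
```

View pics/m2.png

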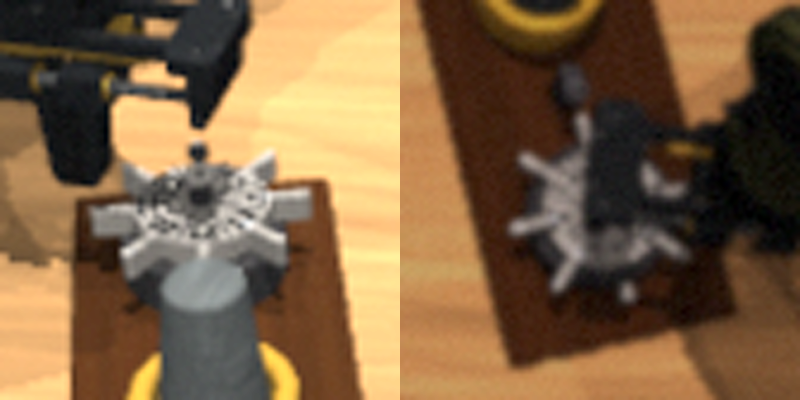

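Call:
{"method": "send_rows", "body": {"motion": [[[0, 0, 0, -0.06, 0.3, 0.01, 1], [0, 0, 0, 0, 0.3, 0, 1], [0, 0, 0, 0, 0.2, 0, 1], [0, 0, 0, 0, 0.1, 0, 1], [0, 0, 0, 0, 0, 0, 1]]]}}

```text
clock: 17.75
tool_pos: [0.5703, -0.2229, 0.0244]
eef_rot: [-0.706, 0.046, -0.045, 0.706]
contact_force: [0.7, 0.7, 0.1]
opening: 0.006
```

Run:
```python
from look import *
go('C',247.5,.066,.024)
look('m3','C')
```

```text
t 17.75 pos [ 0.5703 -0.2229  0.0244] polar now r=0.0659 unit ang=247.9 F [0.7 0.7 0.1] open 0.01 q [ 0.7   1.05 -0.75  1.71  0.97  0.8   0.91]
turn [ 0.    0.02 -0.01] shift [-0.02  0.02 -0.  ] target [ 0.5699 -0.2229  0.024 ]
```

View pics/m3.png

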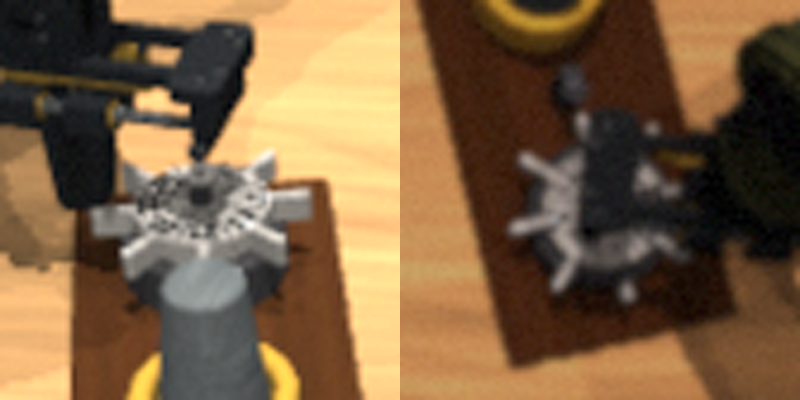

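Call:
{"method": "send_rows", "body": {"motion": [[[0, 0.65, 0, -0.172, 0, 0.01, 1], [0, 0.65, 0, -0.172, 0, 0.01, 1], [0, 0.65, 0, -0.172, 0, 0.01, 1], [0, 0.65, 0, -0.172, 0, 0.01, 1], [0, 0.65, 0, -0.172, 0, 0.01, 1]]]}}

```text
clock: 18.27
tool_pos: [0.5552, -0.2187, 0.0256]
eef_rot: [0.694, -0.137, 0.139, -0.693]
contact_force: [2.5, -1.5, -1.5]
opening: 0.005
```

Call:
{"method": "send_rows", "body": {"motion": [[[0, 0.65, 0, -0.172, 0, 0.01, 1], [0, 0.65, 0, -0.172, 0, 0.01, 1], [0, 0.65, 0, -0.172, 0, 0.01, 1], [0, 0.65, 0, -0.172, 0, 0.01, 1], [0, 0.65, 0, -0.172, 0, 0.01, 1]]]}}

```text
clock: 18.68
tool_pos: [0.5398, -0.2098, 0.0255]
eef_rot: [0.67, -0.226, 0.227, -0.669]
contact_force: [-0.1, -1.0, -0.1]
opening: 0.005
```

Call:
{"method": "send_rows", "body": {"motion": [[[0, 0.65, 0, -0.172, 0, 0.01, 1], [0, 0.65, 0, -0.172, 0, 0.01, 1], [0, 0.65, 0, -0.172, 0, 0.01, 1], [0, 0.65, 0, -0.172, 0, 0.01, 1], [0, 0.65, 0, -0.172, 0, 0.01, 1]]]}}

```text
clock: 19.1
tool_pos: [0.528, -0.1964, 0.0255]
eef_rot: [-0.635, 0.311, -0.312, 0.635]
contact_force: [-0.9, 0.0, -0.2]
opening: 0.002
```

Run:
```python
from look import *
go('C',202.5,.066,.024)
look('m4','C')
```

```text
t 19.1 pos [ 0.528  -0.1964  0.0255] polar now r=0.0637 unit ang=202.6 F [-0.9  0.  -0.2] open 0.0 q [ 0.58  0.95 -0.54  1.87  0.88  0.57  0.12]
turn [-0.01  0.05  0.01] shift [-0.01  0.07 -0.12] target [ 0.5261 -0.1977  0.024 ]
```

View pics/m4.png

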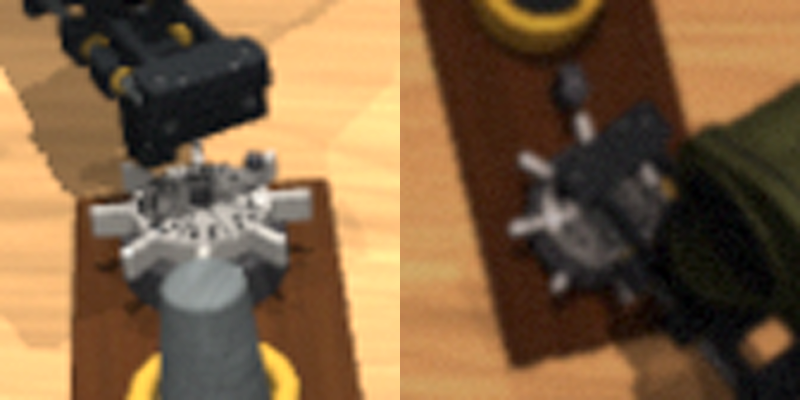

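Stud at 135°, so the cone dial is on 4. One more clockwise click.

Call:
{"method": "send_rows", "body": {"motion": [[[0, 0.65, 0, -0.172, 0.03, -0.06, 1], [0, 0.65, 0, -0.172, 0.03, -0.06, 1], [0, 0.65, 0, -0.172, 0, 0, 1], [0, 0.65, 0, -0.172, 0, 0, 1], [0, 0.65, 0, -0.172, 0, 0, 1]]]}}

```text
clock: 19.62
tool_pos: [0.5173, -0.1845, 0.0241]
eef_rot: [0.59, -0.39, 0.391, -0.589]
contact_force: [-0.2, -2.4, -0.9]
opening: 0.005
```

Call:
{"method": "send_rows", "body": {"motion": [[[0, 0.65, 0, -0.172, 0, 0, 1], [0, 0.65, 0, -0.172, 0, 0, 1], [0, 0.65, 0, -0.172, 0, 0, 1], [0, 0.65, 0, -0.172, 0, 0, 1], [0, 0.65, 0, -0.172, 0, 0, 1]]]}}

```text
clock: 20.03
tool_pos: [0.5122, -0.1677, 0.0241]
eef_rot: [0.534, -0.464, 0.464, -0.534]
contact_force: [-0.0, -0.2, 0.5]
opening: 0.002
```

Call:
{"method": "send_rows", "body": {"motion": [[[0, 0.65, 0, -0.172, 0, 0, 1], [0, 0.65, 0, -0.172, 0, 0, 1], [0, 0.65, 0, -0.172, 0, 0, 1], [0, 0.65, 0, -0.172, 0, 0, 1], [0, 0.65, 0, -0.172, 0, 0, 1]]]}}

```text
clock: 20.45
tool_pos: [0.5116, -0.1497, 0.0241]
eef_rot: [0.469, -0.529, 0.529, -0.469]
contact_force: [-0.3, -0.1, 0.2]
opening: 0.002
```

Run:
```python
from look import *
go('C',157.5,.066,.024)
look('m5','C')
```

```text
t 20.45 pos [ 0.5116 -0.1497  0.0241] polar now r=0.0673 unit ang=158.4 F [-0.3 -0.1  0.2] open 0.0 q [ 0.37  0.9  -0.29  1.97  0.67  0.37 -0.57]
turn [-0.01  0.14 -0.  ] shift [-0.05  0.    0.07] target [ 0.5131 -0.1489  0.024 ]
```

View pics/m5.png

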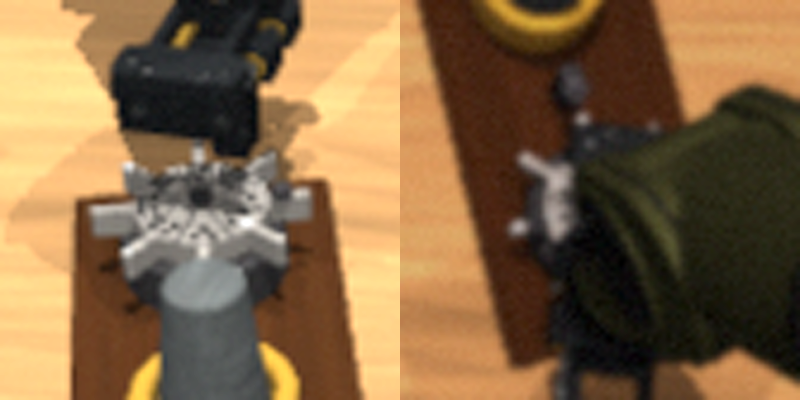

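Stud at 90°, so the cone dial reads 3. I'll lift and retreat.

Call:
{"method": "send_rows", "body": {"motion": [[[0, 0, 0, -0.05, -0.3, 0, 1], [0, 0, 0, 0, -0.7, 0, 1], [0, 0, 0, 0, -0.9, 0, 1], [0, 0, 0, 0, -0.9, 0, 1], [0, 0, 0, 0, -0.9, 0, 1]]]}}

```text
clock: 20.97
tool_pos: [0.5112, -0.1493, 0.0991]
eef_rot: [0.47, -0.528, 0.528, -0.47]
contact_force: [-0.3, 0.3, 0.1]
opening: 0.006
```

Call:
{"method": "send_rows", "body": {"motion": [[[0, 0, 0, 0, -0.9, 0, 1], [0, 0, 0, 0, -0.9, 0, 1], [0, 0, 0, 0, -0.9, 0, 1], [0, 0, 0, 0, -0.9, 0, 1], [0, 0, 0, 0, -0.9, 0, 1]]]}}

```text
clock: 21.38
tool_pos: [0.511, -0.1494, 0.1894]
eef_rot: [0.47, -0.528, 0.529, -0.47]
contact_force: [0.8, 0.0, -0.7]
opening: 0.003
```

Call:
{"method": "send_rows", "body": {"motion": [[[0, 0, 0, 0.4, 0, -0.3, 1], [0, 0, 0, 0.8, 0, -0.5, 1], [0, 0, 0, 0.9, 0, -0.5, 1], [0, 0, 0, 0.9, 0, -0.5, 1], [0, 0, 0, 0.9, 0, -0.5, 1]]]}}

```text
clock: 21.8
tool_pos: [0.4546, -0.2223, 0.1875]
eef_rot: [-0.47, 0.529, -0.528, 0.469]
contact_force: [-0.0, 0.1, 0.2]
opening: 0.007
```

Call:
{"method": "send_rows", "body": {"motion": [[[0, 0, 0, 0.9, 0, -0.5, 1], [0, 0, 0, 0.9, 0, -0.5, 1], [0, 0, 0, 0.9, 0, -0.5, 1], [0, 0, 0, 0.9, 0, -0.5, 1], [0, 0, 0, 0.9, 0, -0.5, 1]]]}}

```text
clock: 22.22
tool_pos: [0.3941, -0.3056, 0.1875]
eef_rot: [-0.47, 0.529, -0.528, 0.469]
contact_force: [0.1, 0.1, -0.6]
opening: 0.002
```

Call:
{"method": "send_rows", "body": {"motion": [[[0, 0, 0, 0.9, 0, -0.3, 1], [0, 0, 0, 0.9, 0, -0.3, 1], [0, 0, 0, 0.9, 0, -0.3, 1], [0, 0, 0, 0.5, 0, 0, 1], [0, 0, 0, 0, 0, 0, 1]]]}}

```text
clock: 22.63
tool_pos: [0.3689, -0.3684, 0.1874]
eef_rot: [0.469, -0.53, 0.53, -0.468]
contact_force: [0.1, -0.3, 0.8]
opening: 0.001
```

Run:
```python
from look import *
go('C',157.5,.066,.024)
look('n1','T');look('n2','C')
d=imaging.snapshot('top'); pickle.dump(d,open('top9.pkl','wb'))
cv2.imwrite('pics/topend.png',cv2.resize(d['img'][:,:,::-1],(800,600)))
for n,c,t in(('T',(.574,.1405),.094),('C',(.581,-.158),.26)):
    x,f=fit(d,c,t);print(n,x,np.rad2deg(x[2]),f)
```

```text
t 22.6333 pos [ 0.3689 -0.3684  0.1874] polar now r=0.2974 unit ang=210.2 F [ 0.1 -0.3  0.8] open 0.0 q [ 1.04  0.64 -0.56  1.9   0.49  0.74  0.07]
turn [0.01 0.1  0.01] shift [-11.79   8.15   5.82] target [ 0.5131 -0.1489  0.024 ]
T [0.5732428  0.14000649 0.10966692] 6.283451390774185 -33.10653676706904
C [ 0.57845354 -0.15735761  0.22986865] 13.170503462165192 -31.59866509944553
```

View pics/n1.png

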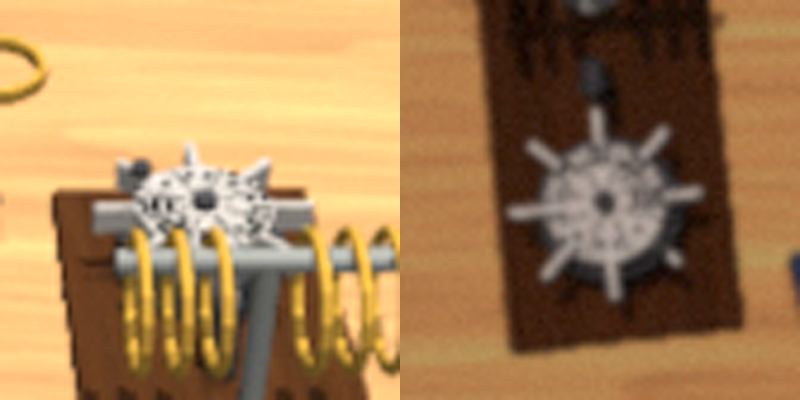

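View pics/n2.png

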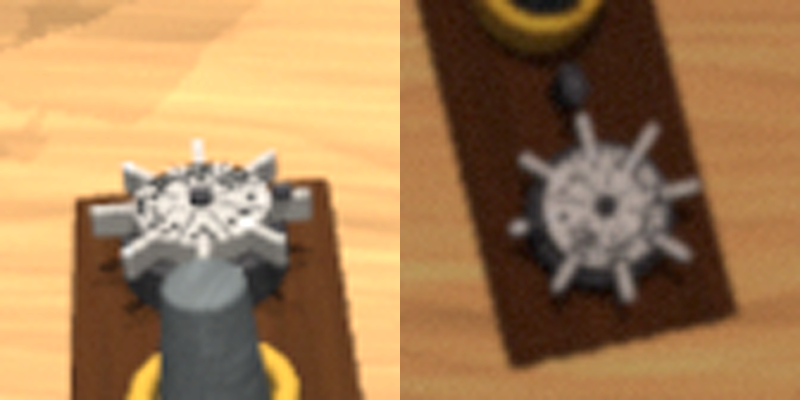

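View pics/topend.png

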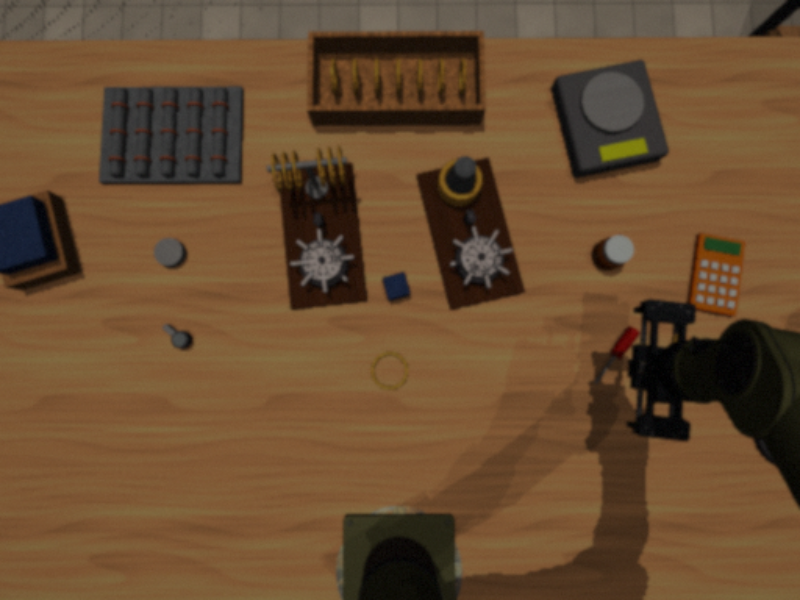

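Both dials look right. The arm is fairly close to the desk lamp, so I'll check the clearance in the scene view before handing in.

Run:
```python
from look import *
d=imaging.snapshot('scene')
cv2.imwrite('pics/sceneend.png',cv2.resize(d['img'][:,:,::-1],(800,600)))
s=get_state();print(s['joint_torque'],s['qd'])
```

```text
[ 2.12857006e-01 -4.47422755e+01 -4.96808901e+00 -1.17523608e+01
 -3.92880756e-02  2.30176875e-02 -1.95349356e-03] [-0.00070276 -0.00178109  0.00510241 -0.00117309  0.00016208  0.00196743
  0.0007441 ]
```

View pics/sceneend.png

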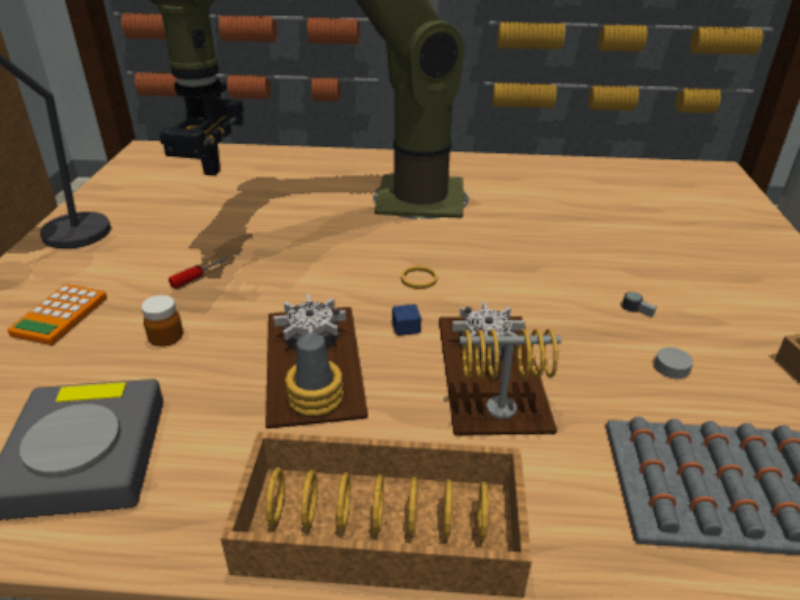

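The arm stands well clear of the lamp and everything else, and nothing was displaced. Handing in.

```bash
python3 -c "
from plant import job
print(job.finish_job())"
```

```text
the job is handed in; nothing more can be done
None
```

Both dials are set and the job is handed in. With the shut fingertips against the teeth, I turned the T-bar dial four clicks anticlockwise, from 2 to 6. Then I turned the cone dial two clicks clockwise, from 5 to 3.

**Dials:** I counted from the stud on tooth 1, because the pips were too small to read in the images. In the last pictures it sits 225° anticlockwise of the T-bar pointer, which means 6. On the cone it sits 90° anticlockwise, which means 3. Both dials' teeth fit at the same angles to the pointer as at the start, to within 0.1°, so both had clicked home.

**Force, time and clearance:** The contact force read about 3 N at most, at the end of each move call. The clock showed about 23 s before handing in. The arm ended clear of everything, and nothing else had moved as far as the pictures show.

**Disagreement:** The fingertips appeared in the images about 20 mm above the reported tool point, not 14 mm below it as stated. I worked to the images, and the contact and clicks agreed with them. For both units the board edges and the tooth fit also differed in angle, by about 1° for the T-bar and 2° for the cone, which did not affect the result.

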